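# Clear the gap and close up the parts bins

## Task

A brass sleeve is standing in the gap between the two dark grey parts bins on the inspection bench. First stand it upright in the empty bin (the one with the grip rib), then close the gap: bring that bin, with the sleeve still standing in it, flush against the side of the full bin, so that there is no gap and the ends of the two bins are level. Leave the cup, the vee block and the brush where they are.

Things in the scene. Friction and masses are not known exactly. Their poses are not given: they have to be found in the camera images.
- full_bin: The full bin: grey plastic open box full of brass rings, fixed to the bench. 170 mm along its x, 130 mm along its y, 40 mm high, no rib. Origin: centre of the underside, on the bench top; z up. Neighbours butt against its long sides (faces at y = +65 and -65 mm); the loose bin starts 115 to 145 mm off one of them (+y or -y), with the sleeve in the gap.
- loose_bin: The loose empty bin, about 0.5 kg: grey open box of the same outline (170 mm along x, 130 along y), walls 40 mm high and 5 thick, floor 5 thick. A 12 mm divider along x at y = 0 leaves two 160 x 54 mm compartments (centres y = +/-33 mm). Origin: centre of underside; z up. Its x axis starts within 0.2 rad of the full bin's; flush puts its origin at x = 0, y = +/-130 mm in the full bin's frame.
- loose_bin_rib (a point): Centre of the top of the loose bin's straight grip rib, 80 mm above the bin's underside, straight over its origin. The rib stands on the divider: 90 mm long along the bin's x, 14 mm thick along y, rising 40 mm above the walls.
- sleeve: The brass sleeve: a round solid of brass colour, about 0.3 kg, standing upright in the gap between the bins. Foot flange 44 mm in diameter and 8 mm thick, then (from 12 mm up) a plain body 30 mm in diameter up to 70 mm above the underside. Origin: centre of the underside; z along its axis, up.
- cup: White ceramic cup, 76 mm across, 85 mm high; origin centre of underside. Bystander, not to be disturbed.
- vee_block: Steel vee block, 90 x 60 x 50 mm; origin centre of underside. Bystander, not to be disturbed.
- brush: Hand brush lying on the bench to the left of the bins; origin at its underside. Bystander, not to be disturbed.
Not all that is in view belongs to the job. Leave any blue look-alike of the loose_bin alone.

How it is judged:
By the outcome, as a careful person would: the job done as asked, in the order asked, and still so for the second after the job is handed in, with the robot touching nothing.
It also fails if it takes over 51 s, if anything falls off the work surface, if the arm or the gripper's body presses on something with over 40 N, if the wrist force passes 120 N, or if a joint passes its speed limit or range.

## Robot

A 6-joint arm with a two-finger parallel gripper is mounted at the origin on the work surface. World frame = base frame: x ahead of the robot, y to its left, z up, the work surface at z = 0. Lengths are in m, angles in degrees, forces in N, time in s.
With the tool pointing down it reaches from about 0.4 to 0.825 m from the base axis. Payload 7 kg.
Tool frame: the origin (TCP) lies midway between the tips of the shut fingers; the grasp point (between the pads) lies ctrl.grasp_offset behind it (ctrl.grasp_offset is the distance from the TCP to the grasp point, in m); z points along the fingers, y is the line along which they close (so a half turn about z gives the same grasp; the last joint's range is limited). The gripper opens to 88 mm and grips with 3 to 60 N. Pads are 19 mm wide; open, the fingers measure 130 mm over their backs; the gripper's body (78 mm by 193 mm) begins 47 mm behind the grasp point.
Start: joints at [91.221, 20.546, 0.682, 0, -70.136, -16.507], TCP at [0.178, 0.651, 0.227] pointing down, gripper open.
Joint ranges: [-176.03, 176.03], [-82.01, 121.73], [-58.28, 71.71], [-173.87, 95.51], [-174.79, -0.11], [-173.66, 173.66]. Speed limits (degrees/s): [136.94, 136.94, 172.46, 180, 180, 180].

## Interface

Orientations are given as [roll, pitch, yaw] about the fixed x, y, z axes, in that order (R = Rz(yaw) Ry(pitch) Rx(roll)).
In Python, from plant import ctrl gives the robot as it stands. The module is installed in compiled form; this text tells all that it offers.
- The arm moves only by the tool send_rows, never from a script. Its argument "increments" is a list that holds one entry, the list of rows, each a list of 4 numbers: the shift along the world's x, y, z normalised to -1 to 1, where 1 is 0.2 m, then the turn about the world's z normalised to -1 to 1, where 1 is 1.5 rad. In form: [[[x, y, z, roll], ...]]. A call has 1 to 12 rows; each row is the pose to reach, as a shift and turn from the pose commanded when the call began; what a row does not reach only later rows make up. A row lasts 1/8 s, in which the tool goes at most 62.5 mm and 10.7 degrees, less where a joint would pass 70% of its speed; a pose out of reach is approached as far as the arm can. A call with a number of a shift or a turn outside -1 to 1 is refused whole. A call with a gripper value outside its range is refused whole. "jaw" is the opening, from 0 (shut) to 1 (fully open), set as the call begins (left out, the last holds). The fingers move at their own pace and stop on an object; the grip force is fixed at half the most. Time passes only in rows, so rows that repeat a pose let the fingers close. It gives the time, the measured TCP pose, the force, the opening and the grip force at its end, in the units of the state.
- ctrl.get_obs(): the state, without advancing time (a new reading comes with each control period).
- ctrl.snapshot(name): name is "scene" or "top"; returns the picture (420x560x3 uint8, red, green, blue); there is no depth.
- ctrl.calibration(name): a dict with "mtx" (3x3 intrinsics, pixels), "k1" (the pictures are not rectified: a ray, as slopes to the right and down, at radius r is drawn at 1 + k1 r^2 times it, then the intrinsics apply), "eye" and "attitude" of the camera in the world. Camera axes: x right, y up, looking along -z (the intrinsics and any distortion apply to the point x, -y, -z); pixel columns grow to the right and rows downward; lengths in m; the calibration is good to about 2 mm. A picture is of the moment at which its call begins. calibration takes no time and is no camera call.
- ctrl.close_job(): hands the job in; it is judged then, once.
Trained networks look in the newest picture that a camera, given by its name, has taken for a name from the list of things; names that differ only in an ending like _2 or _b are one class to them, and where a whole thing is asked for, a point or a joint stands for the part that bears it (a point fixed in the world has none). Each returns a list of dicts, best first, with "conf" (0 to 1); they miss things now and then, are a little off and sometimes report something else, mostly with a low value. They report only what shows in the picture. A call takes as long as a camera call. They do not tell look-alikes from the thing itself.
- ctrl.trace(thing, camera): "mask" (420x560 bool, what is visible of it) and "bbox" ([left, top, right, bottom] in pixels, round what is visible of it).
- ctrl.spot_point(thing, camera): "pixel" ([row, column] in pixels: a listed point, or the origin of a listed thing).
The state is a dict: "clock": time; "joint_pos": joint angles; "qvel": joint speeds; "tau": joint torques, N m; "tool_pos": TCP position; "orientation": TCP orientation; "force": force on the tool from outside, world axes, zero at the start; "moment": the same for the moment, N m; "opening": finger opening in m; "gripper_force": force on a finger pad.
Only numpy, scipy, OpenCV 4.12 (cv2) and the standard library are available. Lean on these libraries where they do the work, as an engineer would, in place of code of your own. Each camera call takes 0.05 s, during which the arm holds its last target. There are 200 camera calls.

## Working session

There is one attempt and no reset: what is moved stays moved. The work goes in short steps, Python scripts to look and compute and a tool call to move; the robot and the scene stay as the last step left them, time stands still between calls to the robot, and variables do not carry over. Pictures are saved under pics/ and viewed, at most 10 in all, crops included, and the job is handed in when it is done.

Besides the shell and the picture viewer there is one more tool, called as name(argument=value, ...) on one line, values as JSON. send_rows: Moves the arm, as the interface text tells. Its arguments: {"type":"object","properties":{"increments":{"type":"array"},"jaw":{"type":"number"}},"required":["increments"]}

```bash
mkdir -p pics
python3 - <<'E'
from plant import ctrl
import cv2
o=ctrl.get_obs();print(o)
print(ctrl.grasp_offset)
for n in("scene","top"):
    im=ctrl.snapshot(n);cv2.imwrite(f"pics/{n}0.png",im[:,:,::-1]);print(ctrl.calibration(n))
    for t in("full_bin","loose_bin","loose_bin_rib","sleeve","cup","vee_block","brush"):
        print(n,t,[(r["conf"],r["pixel"]) for r in ctrl.spot_point(t,n)][:3],[(r["conf"],r["bbox"]) for r in ctrl.trace(t,n)][:3])
E
```

```text
{'clock': 0.0, 'joint_pos': array([ 9.12226178e+01,  2.05907057e+01,  6.34322109e-01, -1.91206770e-02,
       -7.01347236e+01, -1.65061115e+01]), 'qvel': array([-0.01337013, -0.03088166,  0.02516583, -0.09255169,  0.05787035,
       -0.02667158]), 'tau': array([ 1.02587685e-03, -5.82712555e+01,  2.93052328e+01,  6.99737236e+00,
        6.85914667e-03, -1.48736490e-04]), 'tool_pos': array([0.17783867, 0.65065838, 0.22563822]), 'orientation': array([ 1.79907540e+02, -8.65356922e-03, -1.52899983e+01]), 'force': array([-0.11647858, -0.09327697,  0.42560386]), 'moment': array([ 0.0725473 ,  0.03159427, -0.00195201]), 'gripper_force': 0.0, 'opening': 0.08750338820461422}
0.0188
{'mtx': array([[392.44191154,   0.        , 279.09601174],
       [  0.        , 392.44191154, 200.71048246],
       [  0.        ,   0.        ,   1.        ]]), 'k1': 0.00926227514004044, 'eye': array([ 1.05610733, -0.17776537,  0.83296675]), 'attitude': array([36.20679874,  0.70459301, 69.08086969])}
scene full_bin [(0.76, [236.8, 310.7])] [(0.69, [277.0, 194.5, 349.7, 274.5])]
scene loose_bin [(0.77, [263.2, 207
[... 980 characters left out ...]
220.4])]
top loose_bin [(0.95, [200.6, 350.5]), (0.6, [181.7, 430.5])] [(0.67, [398.3, 148.1, 474.2, 214.4]), (0.62, [326.3, 164.3, 380.9, 233.9])]
top loose_bin_rib [(0.78, [178.1, 443.2]), (0.61, [194.9, 358.9]), (0.56, [186.5, 262.5])] [(0.96, [398.3, 150.5, 477.3, 213.6]), (0.77, [326.8, 166.5, 380.5, 228.8])]
top sleeve [(0.62, [182.6, 308.1])] [(0.56, [299.1, 171.3, 314.8, 188.8])]
top cup [(0.57, [251.0, 140.4]), (0.55, [187.2, 260.7]), (0.25, [180.7, 143.1])] [(0.93, [116.5, 235.0, 149.4, 267.1])]
top vee_block [(0.78, [253.8, 426.2])] [(0.92, [413.7, 236.2, 450.8, 272.0])]
top brush [(0.72, [180.7, 142.4])] [(0.56, [132.9, 148.1, 146.7, 216.1]), (0.16, [116.6, 237.0, 147.1, 267.7])]
```

View pics/scene0.png

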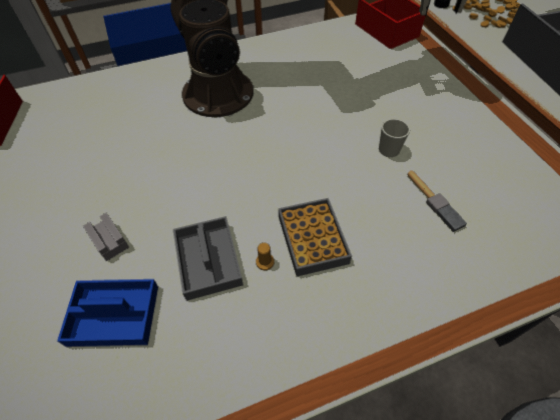

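View pics/top0.png

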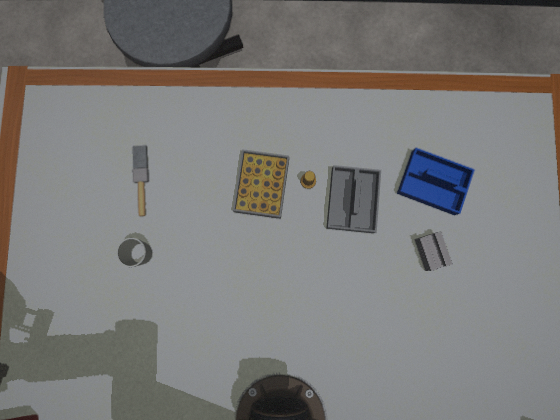

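The scene view shows the grey full bin (col 313, row 236), the sleeve (264, 257) and the grey ribbed loose bin (208, 257). The blue look-alike is at (110, 312). In the top view the full bin is at (260, 185), the sleeve at (308, 180) and the loose bin at (353, 199), so the loose bin is on the full bin's −y side.

```bash
cat > h.py <<'E'
from plant import ctrl
import numpy as np,cv2
from scipy.optimize import minimize
from scipy.spatial.transform import Rotation as R
CAL={n:ctrl.calibration(n) for n in("scene","top")}
def proj(P,n):
    c=CAL[n];q=(np.asarray(P,float)-c["eye"])@R.from_euler("xyz",c["attitude"],degrees=True).as_matrix()
    s=np.c_[q[:,0],-q[:,1]]/-q[:,2:];s=s*(1+c["k1"]*(s**2).sum(1,keepdims=True))
    return s*c["mtx"][0,0]+c["mtx"][:2,2]
def box(lx,ly,z0,z1):return np.array([[a*lx/2,b*ly/2,z]for a in(-1,1)for b in(-1,1)for z in(z0,z1)])
def cyl(d,z0,z1):
    t=np.linspace(0,2*np.pi,24,endpoint=False);return np.array([[d/2*np.cos(a),d/2*np.sin(a),z]for z in(z0,z1)for a in t])
PARTS={"full_bin":[box(.17,.13,0,.04)],"loose_bin":[box(.17,.13,0,.04),box(.09,.014,.04,.08)],"sleeve":[cyl(.044,0,.008),cyl(.03,.008,.07)]}
S=8
def sil(t,p,n,z=0):
    m=np.zeros((420*4,560*4),np.uint8);c,s=np.cos(p[2]),np.sin(p[2])
    for P in PARTS[t]:
        W=P@np.array([[c,s,0],[-s,c,0],[0,0,1]])+[p[0],p[1],z]
        h=cv2.convexHull(((proj(W,n)+.5)*4*16).round().astype(np.int32))
        cv2.fillConvexPoly(m,h,1,shift=4)
    return m
def ray(px,n,z):
    from scipy.optimize import fsolve
    return fsolve(lambda v:proj([[v[0],v[1],z]],n)[0]-px,[.55,-.1])
def fit(t,p0,masks,z=0,yaw=True):
    M={n:cv2.resize(m.astype(np.uint8),None,fx=4,fy=4,interpolation=0) for n,m in masks.items()}
    def f(v):
        p=[v[0]/1e3,v[1]/1e3,v[2]/500 if yaw else 0];return sum(np.sum(sil(t,p,n,z)^m)/m.sum() for n,m in M.items())
    v0=np.array([p0[0]*1e3,p0[1]*1e3,p0[2]*500]);k=3 if yaw else 2
    sx=np.vstack([v0[:k]]+[v0[:k]+8*np.eye(k)[i] for i in range(k)])
    r=minimize(f,v0[:k],method="Nelder-Mead",options=dict(initial_simplex=sx,xatol=.05,fatol=1e-4))
    return np.round([r.x[0]/1e3,r.x[1]/1e3,np.degrees(r.x[2]/500) if yaw else 0],4),round(r.fun,3)
E
python3 - <<'E'
from h import *
g={"full_bin":("top",[262,188]),"loose_bin":("top",[350,200]),"sleeve":("top",[308,183])}
ims={n:ctrl.snapshot(n) for n in CAL}
for t,(n,px) in g.items():
    p=[*ray(np.array(px),n,0),0.]; ms={}
    for c in CAL:
        e=proj([[p[0],p[1],.02]],c)[0]
        rs=[r for r in ctrl.trace(t,c) if np.hypot((r["bbox"][0]+r["bbox"][2])/2-e[0],(r["bbox"][1]+r["bbox"][3])/2-e[1])<20]
        if rs: ms[c]=rs[0]["mask"]
    y=t!="sleeve"
    print(t,p[:2],fit(t,p,ms,yaw=y),*[(c,fit(t,p,{c:m},yaw=y)) for c,m in ms.items()])
for t in("cup","vee_block","brush"):
    print(t,[ray(np.array(r["pixel"][::-1]),"top",0) for r in ctrl.spot_point(t,"top")[:1]])
E
```

```text
full_bin [np.float64(0.6188209766433905), np.float64(0.06300156075798849)] (array([ 0.6257,  0.0649, -6.5343]), np.float64(0.088)) ('scene', (array([ 0.6218,  0.0642, -6.1732]), np.float64(0.031))) ('top', (array([ 0.6273,  0.0655, -6.6858]), np.float64(0.02)))
loose_bin [np.float64(0.5897345875537963), np.float64(-0.18246849617016125)] (array([ 0.5859, -0.1882, -5.0693]), np.float64(0.108)) ('scene', (array([ 0.5836, -0.188 , -4.9268]), np.float64(0.024))) ('top', (array([ 0.5897, -0.1881, -4.2462]), np.float64(0.046)))
sleeve [np.float64(0.6354960570923017), np.float64(-0.06519303761288621)] (array([ 0.6404, -0.0642,  0.    ]), np.float64(0.232)) ('scene', (array([ 0.6374, -0.0645,  0.    ]), np.float64(0.092))) ('top', (array([ 0.6414, -0.0631,  0.    ]), np.float64(0.058)))
cup [array([0.44589699, 0.38988344])]
vee_block [array([ 0.44357218, -0.39744026])]
brush [array([0.63234199, 0.39812025])]
```

send_rows(increments=[[[0.144,-0.223,0,-0.058],[0.288,-0.447,0,-0.115],[0.433,-0.67,0,-0.173],[0.577,-0.894,0,-0.231]]], jaw=1)

```text
clock: 2.55
tool_pos: [0.2941, 0.4709, 0.2268]
orientation: [-180.0, 0.0, -35.3]
force: [1.2, 0.5, 1.1]
opening: 0.0874
gripper_force: 0.0
```

send_rows(increments=[[[0.144,-0.223,0,-0.058],[0.288,-0.447,0,-0.115],[0.433,-0.67,0,-0.173],[0.577,-0.894,0,-0.231]]])

```text
clock: 3.05
tool_pos: [0.4095, 0.2921, 0.227]
orientation: [-179.9, 0.0, -55.1]
force: [0.9, 0.1, -0.2]
opening: 0.088
gripper_force: 0.0
```

send_rows(increments=[[[0.144,-0.223,0,-0.058],[0.288,-0.447,0,-0.115],[0.433,-0.67,0,-0.173],[0.577,-0.894,0,-0.231]]])

```text
clock: 3.55
tool_pos: [0.525, 0.1132, 0.227]
orientation: [-179.9, 0.0, -75.0]
force: [-0.2, 0.7, 0.3]
opening: 0.0878
gripper_force: 0.0
```

send_rows(increments=[[[0.144,-0.223,0,-0.058],[0.288,-0.447,0,-0.115],[0.433,-0.67,0,-0.173],[0.577,-0.894,0,-0.231],[0.577,-0.894,0,-0.231],[0.577,-0.894,0,-0.231]]])

```text
clock: 4.3
tool_pos: [0.6393, -0.0643, 0.2261]
orientation: [180.0, -0.0, -94.7]
force: [-0.1, 0.0, 0.0]
opening: 0.0875
gripper_force: 0.0
```

send_rows(increments=[[[0,0,-0.2,0],[0,0,-0.4,0],[0,0,-0.6,0],[0,0,-0.75,0],[0,0,-0.87,0],[0,0,-0.95,0],[0,0,-0.95,0]]])

```text
clock: 5.18
tool_pos: [0.6388, -0.0634, 0.0359]
orientation: [179.9, -0.0, -94.6]
force: [0.2, 0.3, 0.8]
opening: 0.0875
gripper_force: 0.0
```

send_rows(increments=[[[0,0,0,0],[0,0,0,0],[0,0,0,0],[0,0,0,0],[0,0,0,0],[0,0,0,0],[0,0,0,0],[0,0,0,0]]], jaw=0)

```text
clock: 6.18
tool_pos: [0.6398, -0.0641, 0.0366]
orientation: [-180.0, 0.0, -94.7]
force: [2.0, -0.1, -0.8]
opening: 0.0292
gripper_force: 30.0
```

send_rows(increments=[[[0,0,0.1,0],[0,0,0.25,0],[0,0,0.4,0],[0,0,0.4,0]]])

```text
clock: 6.68
tool_pos: [0.6406, -0.0639, 0.1186]
orientation: [-179.8, 0.0, -94.7]
force: [-0.4, 0.9, -3.9]
opening: 0.0293
gripper_force: 30.0
```

```bash
cat > m.py <<'E'
from h import *
import sys
def meas(t,p,z=0,cams=("scene","top")):
    out={}
    for c in cams:
        e=proj([[p[0],p[1],z+.02]],c)[0]
        rs=[r for r in ctrl.trace(t,c) if np.hypot((r["bbox"][0]+r["bbox"][2])/2-e[0],(r["bbox"][1]+r["bbox"][3])/2-e[1])<25]
        if rs: out[c]=fit(t,p,{c:rs[0]["mask"]},z,yaw=t!="sleeve")
    print(t,out)
def pics(k,n0,r=None):
    for n in CAL:
        im=ctrl.snapshot(n)
        if k and n in n0:
            a,b,c,d=n0[n];cv2.imwrite(f"pics/{n}{k}.png",cv2.resize(im[b:d,a:c,::-1],None,fx=3,fy=3))
E
python3 - <<'E'
from m import *
pics(1,{"scene":(150,160,380,330)})
meas("full_bin",[.624,.065,-.11]);meas("loose_bin",[.587,-.188,-.08]);meas("sleeve",[.64,-.064,0],.08)
E
```

```text
full_bin {'scene': (array([ 0.6211,  0.0661, -8.6432]), np.float64(0.103)), 'top': (array([ 0.6234,  0.0607, -5.9827]), np.float64(0.365))}
loose_bin {'scene': (array([ 0.5833, -0.1879, -5.2603]), np.float64(0.021)), 'top': (array([ 0.5899, -0.1878, -4.6584]), np.float64(0.018))}
sleeve {}
```

View pics/scene1.png

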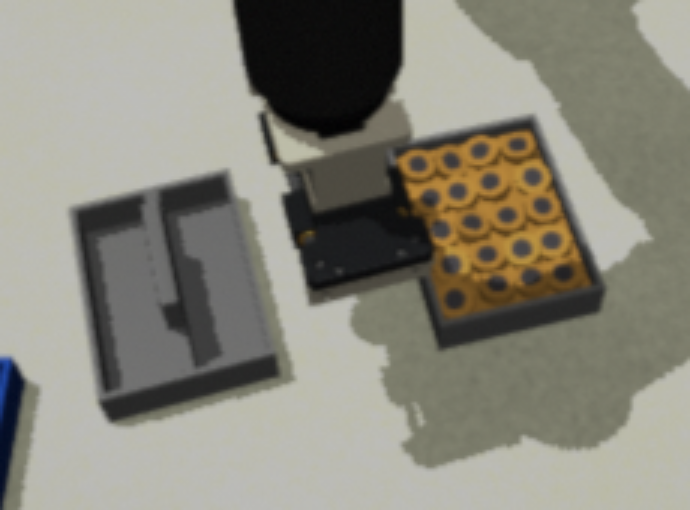

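Scene crop: the gripper holds the sleeve over the gap (sleeve hidden), and both bins are undisturbed, with the loose bin at about (175, 290) in the crop. Next I move over the near compartment.

send_rows(increments=[[[0,-0.1,0,0],[-0.005,-0.25,0,0],[-0.011,-0.4,0,0],[-0.011,-0.475,0,0],[-0.011,-0.475,-0.1,0],[-0.011,-0.475,-0.22,0],[-0.011,-0.475,-0.3,0],[-0.011,-0.475,-0.34,0],[-0.011,-0.475,-0.36,0],[-0.011,-0.475,-0.37,0],[-0.011,-0.475,-0.37,0]]])

```text
clock: 8.45
tool_pos: [0.6377, -0.1591, 0.043]
orientation: [-180.0, 0.0, -94.7]
force: [-0.5, 0.5, -3.7]
opening: 0.0291
gripper_force: 30.0
```

send_rows(increments=[[[0,0,-0.004,0],[0,0,-0.006,0],[0,0,-0.006,0]]])

```text
clock: 8.82
tool_pos: [0.6375, -0.1591, 0.0416]
orientation: [-180.0, 0.0, -94.7]
force: [0.0, 0.6, -1.5]
opening: 0.0289
gripper_force: 30.0
```

send_rows(increments=[[[0,0,0,0],[0,0,0,0],[0,0,0,0],[0,0,0,0]]], jaw=0.5)

```text
clock: 9.32
tool_pos: [0.6375, -0.1591, 0.0415]
orientation: [-180.0, -0.0, -94.7]
force: [0.3, -0.0, -0.4]
opening: 0.0438
gripper_force: 0.0
```

send_rows(increments=[[[0,0,0.05,0],[0,0,0.2,0],[0,0,0.4,0],[0,0,0.6,0],[-0.2,0,0.6,0.1],[-0.45,0,0.6,0.2],[-0.7,0,0.6,0.35],[-0.9,0,0.6,0.5],[-0.9,0,0.6,0.5]]])

```text
clock: 10.45
tool_pos: [0.4549, -0.1592, 0.1627]
orientation: [-179.9, -0.0, -51.5]
force: [1.4, 0.5, 1.0]
opening: 0.0435
gripper_force: 0.0
```

Run:
```python
from m import *
pics(2,{"scene":(150,160,380,330),"top":(220,120,400,260)})
meas("full_bin",[.624,.065,-.11]);meas("loose_bin",[.587,-.188,-.08]);meas("sleeve",[.637,-.159,0],.005)
```

```text
full_bin {'scene': (array([ 0.621 ,  0.0647, -6.9458]), np.float64(0.032)), 'top': (array([ 0.6385,  0.0639, -7.0995]), np.float64(0.186))}
loose_bin {'scene': (array([ 0.583 , -0.1879, -4.9327]), np.float64(0.134)), 'top': (array([ 0.666 , -0.1921, -4.587 ]), np.float64(1.466))}
sleeve {'scene': (array([ 0.634 , -0.1588,  0.    ]), np.float64(0.183)), 'top': (array([ 0.6403, -0.1593,  0.    ]), np.float64(0.122))}
```

View pics/scene2.png

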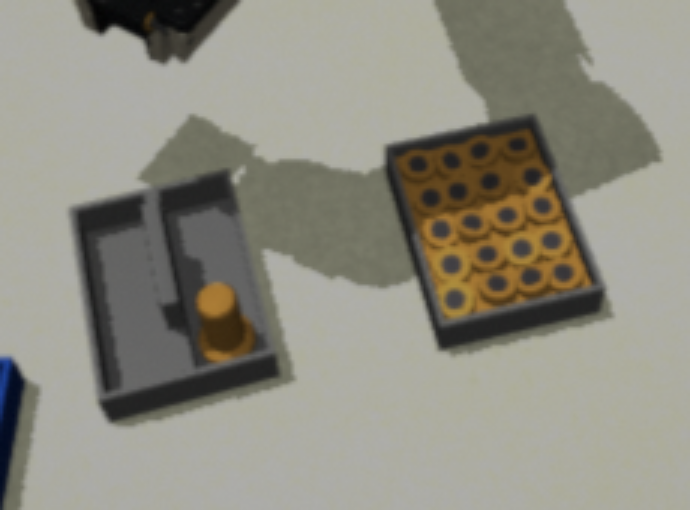

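Scene crop: the sleeve stands upright in the near compartment (crop 220, 325) and the gripper is clear. Next I grip the rib.

send_rows(increments=[[[0.13,-0.03,0,0.11],[0.27,-0.06,0,0.22],[0.4,-0.09,0,0.33],[0.53,-0.12,0,0.44],[0.646,-0.144,0,0.546],[0.646,-0.144,0,0.546],[0.646,-0.144,-0.15,0.546],[0.646,-0.144,-0.3,0.546],[0.646,-0.144,-0.45,0.546],[0.646,-0.144,-0.53,0.546],[0.646,-0.144,-0.575,0.546],[0.646,-0.144,-0.575,0.546]]], jaw=1)

```text
clock: 12.35
tool_pos: [0.5866, -0.1879, 0.0464]
orientation: [180.0, 0.0, -4.8]
force: [0.6, 0.0, 0.5]
opening: 0.0878
gripper_force: 0.0
```

send_rows(increments=[[[0,0,0,0],[0,0,0,0],[0,0,0,0],[0,0,0,0],[0,0,0,0],[0,0,0,0],[0,0,0,0],[0,0,0,0],[0,0,0,0]]], jaw=0)

```text
clock: 13.48
tool_pos: [0.5865, -0.188, 0.0463]
orientation: [180.0, 0.0, -4.8]
force: [0.3, -0.4, 0.0]
opening: 0.014
gripper_force: 30.0
```

send_rows(increments=[[[0.003,0.015,0,-0.002],[0.01,0.05,0,-0.005],[0.02,0.11,0,-0.008],[0.035,0.18,0,-0.01],[0.05,0.25,0,-0.012],[0.065,0.32,0,-0.014],[0.078,0.39,0,-0.016],[0.09,0.46,0,-0.018],[0.1,0.52,0,-0.02],[0.107,0.56,0,-0.021],[0.11,0.578,0,-0.021],[0.11,0.578,0,-0.021]]])

```text
clock: 14.98
tool_pos: [0.6083, -0.0722, 0.0463]
orientation: [-180.0, 0.0, -6.6]
force: [-2.6, -2.1, 2.1]
opening: 0.0136
gripper_force: 30.0
```

Run:
```python
from m import *
pics(3,{"scene":(180,160,380,310),"top":(220,120,400,260)})
meas("full_bin",[.624,.065,-.11]);meas("loose_bin",[.609,-.072,-.11])
```

```text
full_bin {'scene': (array([ 0.6218,  0.0646, -6.8675]), np.float64(0.151)), 'top': (array([ 0.6214,  0.0514, -3.1013]), np.float64(3.193))}
loose_bin {'scene': (array([ 0.6067, -0.0721, -6.991 ]), np.float64(0.691)), 'top': (array([ 0.6068, -0.07  , -5.8955]), np.float64(1.518))}
```

View pics/scene3.png

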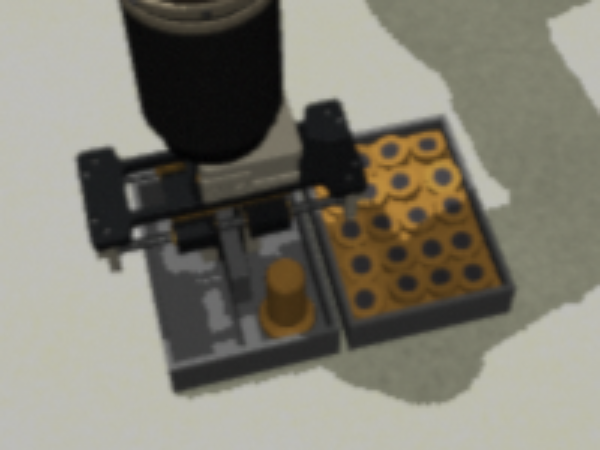

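View pics/top3.png

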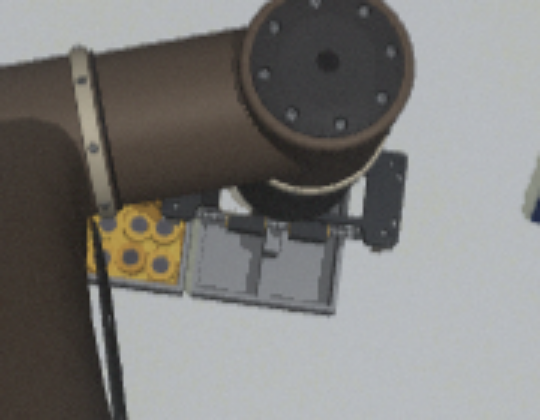

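Scene crop: the sleeve is still upright in the bin (285, 295). The bins are parallel with a narrow gap at about (340, 340). The top crop shows the near ends about level at (188, 290). Closing the last ~8 mm slowly.

send_rows(increments=[[[0.001,0.008,0,0],[0.0025,0.018,0,0],[0.0035,0.026,0,0],[0.0042,0.032,0,0],[0.0046,0.036,0,0],[0.0046,0.036,0,0]]])

```text
clock: 16.02
tool_pos: [0.6095, -0.0658, 0.0463]
orientation: [180.0, -0.0, -6.6]
force: [-0.6, -5.3, 0.3]
opening: 0.0137
gripper_force: 30.0
```

send_rows(increments=[[[0.0004,0.003,0,0],[0.0007,0.006,0,0],[0.0007,0.006,0,0]]])

```text
clock: 16.4
tool_pos: [0.6095, -0.0649, 0.0463]
orientation: [179.9, 0.0, -6.6]
force: [-1.0, -6.3, -0.8]
opening: 0.0139
gripper_force: 30.0
```

send_rows(increments=[[[0.0004,0.003,0,0],[0.0007,0.006,0,0],[0.0007,0.006,0,0]]])

```text
clock: 16.77
tool_pos: [0.6094, -0.0648, 0.0463]
orientation: [179.9, 0.0, -6.7]
force: [0.0, -12.4, 0.8]
opening: 0.0135
gripper_force: 30.0
```

send_rows(increments=[[[0.0004,0.003,0,0],[0.0007,0.006,0,0],[0.0007,0.006,0,0]]])

```text
clock: 17.15
tool_pos: [0.6094, -0.0647, 0.0465]
orientation: [179.8, 0.1, -6.6]
force: [-0.4, -17.9, 1.7]
opening: 0.0137
gripper_force: 30.0
```

send_rows(increments=[[[0.0007,0.006,0,0],[0.0011,0.01,0,0],[0.0011,0.01,0,0],[0.0011,0.01,0,0],[0,0,0,0],[-0.0004,-0.004,0,0],[-0.0004,-0.004,0,0]]])

```text
clock: 18.02
tool_pos: [0.6094, -0.0648, 0.0464]
orientation: [179.9, 0.0, -6.7]
force: [-1.1, -13.0, 0.6]
opening: 0.0137
gripper_force: 30.0
```

Run:
```python
from plant import ctrl
o=ctrl.get_obs();print(o["force"],o["moment"],o["tool_pos"],o["orientation"])
```

```text
[ -1.07819168 -13.04156309   0.57762595] [-4.88628637  0.14907614 -0.19990267] [ 0.60944364 -0.06476395  0.04639479] [ 1.79861767e+02  4.33041719e-02 -6.65778655e+00]
```

send_rows(increments=[[[0,0,0,0],[0,0,0,0],[0,0,0,0],[0,0,0,0],[0,0,0.1,0],[0,0,0.3,0],[0,0,0.5,0],[0,0,0.7,0],[0,0,0.7,0]]], jaw=0.6)

```text
clock: 19.15
tool_pos: [0.612, -0.062, 0.1904]
orientation: [-179.9, -0.4, -6.6]
force: [0.5, 0.8, -0.8]
opening: 0.0526
gripper_force: 0.0
```

send_rows(increments=[[[-0.1,-0.2,0,0],[-0.2,-0.4,0,0],[-0.35,-0.6,0,0],[-0.5,-0.8,0,0],[-0.65,-1,0,0],[-0.65,-1,0,0]]])

```text
clock: 19.9
tool_pos: [0.4776, -0.264, 0.1858]
orientation: [-180.0, 0.1, -6.8]
force: [0.7, 0.3, 0.6]
opening: 0.0526
gripper_force: 0.0
```

send_rows(increments=[[[0,-0.2,0,0],[0,-0.4,0,0],[0,-0.6,0,0],[0,-0.6,0,0]]])

```text
clock: 20.4
tool_pos: [0.48, -0.3838, 0.185]
orientation: [-180.0, 0.1, -6.7]
force: [-1.5, 0.7, -0.8]
opening: 0.0524
gripper_force: 0.0
```

Run:
```python
from m import *
pics(4,{"scene":(200,160,380,300),"top":(220,120,400,260)})
meas("full_bin",[.624,.065,-.11]);meas("loose_bin",[.609,-.065,-.11]);meas("sleeve",[.66,-.035,0],.005)
```

```text
full_bin {'scene': (array([ 0.621 ,  0.0681, -6.5753]), np.float64(0.074)), 'top': (array([ 0.6278,  0.0653, -6.7991]), np.float64(0.031))}
loose_bin {'scene': (array([ 0.6064, -0.0646, -6.7277]), np.float64(0.118))}
sleeve {'scene': (array([ 0.6587, -0.0371,  0.    ]), np.float64(0.229)), 'top': (array([ 0.6637, -0.0373,  0.    ]), np.float64(0.102))}
```

View pics/scene4.png

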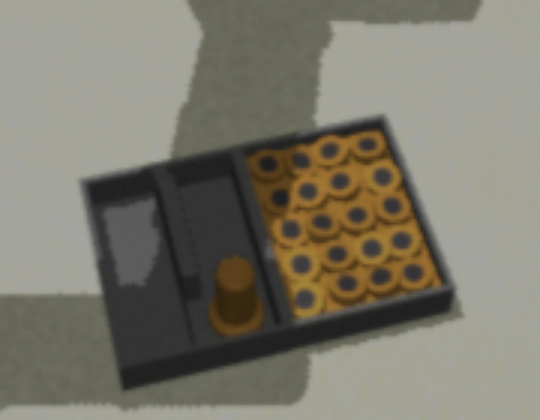

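View pics/top4.png

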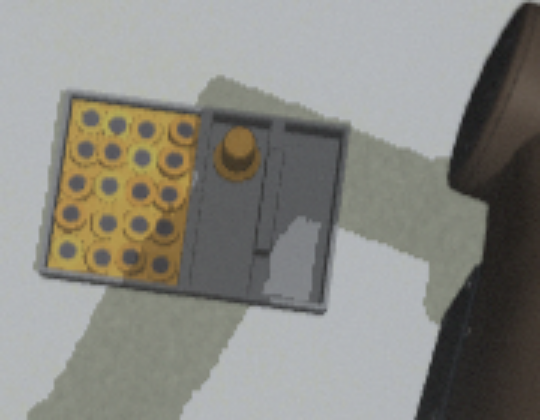

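The scene crop shows the sleeve upright in the bin at (237, 295). Both crops show no gap, and the bins' end edges run in one straight line. In the top crop the far edge goes from (68, 92) to (348, 125). The fit agrees to under 1 mm.

```bash
python3 -c "
from plant import ctrl
print(ctrl.close_job())"
```

```text
the job is handed in; nothing more can be done
None
```

I stood the sleeve upright in the ribbed bin, then slid that bin flush and level against the full bin; the final pictures confirm this, and the job was handed in at about 21 s.

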